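# Check a foot pedal's spring return and pad hardness

### The arm

A 6-joint arm with a two-finger parallel gripper is mounted at the origin on a cart in front of the work surface, level with it; the furniture and walls round the work are solid. World frame = base frame: x ahead of the robot, y to its left, z up, the work surface at z = 0. Lengths are in m, angles in rad, forces in N, time in s.
With the tool pointing down it reaches from about 0.35 to 0.775 m from the base axis. Payload 5.5 kg.
Tool frame: the origin (TCP) lies midway between the tips of the shut fingers; the grasp point (between the pads) lies 19 mm behind it; z points along the fingers, y is the line along which they close (so a half turn about z gives the same grasp; the last joint's range is limited). The gripper opens to 85 mm and grips with 20 to 120 N. Pads are 22 mm wide; open, the fingers measure 114 mm over their backs; the gripper's body (76 mm by 85 mm) begins 54 mm behind the grasp point. The pads swing forward as they close: fully open they stand 13 mm farther back than shut.
Start: joints at [1.079, 0.313, 0.046, 1.304, 0, 1.431], TCP at [0.198, 0.54, 0.231] pointing down, gripper open.
Joint ranges: [-2.76, 2.76], [-0.86, 1.69], [-1.03, 1.26], [-2.2, 2.34], [-1.47, 1.5], [-3.14, 3.14]. Speed limits (rad/s): [2.57, 2.57, 3.14, 3.14, 3.14, 3.14].

### API

Orientations are given as a unit quaternion [w, x, y, z].
In Python, from workcell import env gives the robot as it stands.
- The arm moves only by the tool move_arm, never from a script. Its argument "targets" is a list of rows, each a list of 3 entries, a list of its own where there are three numbers: the shift along the tool's x, y, z in mm, then the turn, a rotation vector about the tool's x, y, z in units of 10 degrees (1.0 is 10 degrees), then the closure, from -1 (fully open) to 1 (shut). In form: [[[dx, dy, dz], [ax, ay, az], gripper], ...]. A call has 1 to 5 rows; each row is the pose to reach, as a shift and turn from the pose commanded when the call began, along the tool's axes at that moment; what a row does not reach only later rows make up. A row lasts 1/8 s, in which the tool goes at most 62.5 mm and 10.7 degrees, less where a joint would pass 70% of its speed; a pose out of reach is approached as far as the arm can. A call with a gripper value outside its range is refused whole. The fingers move at their own pace and stop on an object; "squeeze" is the grip in N (left out, the last holds). Time passes only in rows, so rows that repeat a pose let the fingers close. It gives the time, the measured TCP pose, the force, the opening and the grip force at its end, in the units of the state.
- env.get_state(): the state, without advancing time (a new reading comes with each control period).
- env.read_camera(name): name is "side" or "top"; returns a dict with "pixels" (480x640x3 uint8, red, green, blue), "fovy" (degrees; the focal length in pixels is half the picture's height over the tangent of half this angle, whatever the lens; pixels are square), "cx", "cy" (the principal point, pixels), "extrinsics" (4x4, takes a point from world to camera coordinates). Camera axes: x right, y up, looking along -z (the intrinsics and any distortion apply to the point x, -y, -z); pixel columns grow to the right and rows downward; lengths in m; the calibration is good to about 2 mm. A picture is of the moment at which its call begins. There is no depth.
- env.hand_in(): hands the job in; it is judged then, once.
Trained networks look in a picture, given as the dict that the camera call returned (one of the last four; its "shot" number tells which), for a name from the list of things; names that differ only in an ending like _2 or _b are one class to them, and where a whole thing is asked for, a point or a joint stands for the part that bears it (a point fixed in the world has none). Each returns a list of dicts, best first, with "confidence" (0 to 1); they miss things now and then, are a little off and sometimes report something else, mostly with a low value. They report only what shows in the picture. A call takes as long as a camera call. They do not tell look-alikes from the thing itself.
- env.spot_in(thing, picture): "centre" ([x, y, z] in m, in world coordinates, good to about 4 mm: the middle of the surface that is visible of it).
- env.regions_of(thing, picture): "mask" (480x640 bool, what is visible of it).
- env.landmark_of(thing, picture): "centre" ([x, y, z] in m, in world coordinates, good to about 4 mm: a listed point, or the origin of a listed thing).
The state is a dict: "clock": time; "joint_pos": joint angles; "qvel": joint speeds; "tau": joint torques, N m; "tcp_pos": TCP position; "orientation": TCP orientation; "wrist_force": force on the tool from outside, world axes, zero at the start; "ft_torque": the same for the moment, N m; "finger_gap": finger opening in m; "grip_force": force on a finger pad.
Only numpy, scipy, OpenCV 4.12 (cv2) and the standard library are available. Lean on these libraries where they do the work, as an engineer would, in place of code of your own. Each camera call takes 0.05 s, during which the arm holds its last target. There are 200 camera calls.

### The job

Check the machine foot pedal on the bench: with the empty gripper press its tread at the toe end all the way down to its stop, and let it spring back up. Then lift the hardness gauge out of its wooden stand and hold its plunger tip inside the ring marked on the rubber pad, the gauge square to the sloping pad, pressing so lightly that the plunger is about half in and the tread stays up. Finish while holding it there, do not let go, and leave everything else where it is.

Things in the scene. Friction and masses are not known exactly. Their poses are not given: they have to be found in the camera images.
- pedal: Foot pedal, fixed to the bench: base plate 200 x 104 mm, 8 thick. Origin at the centre of its underside, x from heel to toe, z up. The tread is hinged at the heel (hinge line along y at x = -82, z = 34 mm) and slopes up to the toe end, about 103 mm above the bench.
- tread (a joint): Angle of the tread: 0 = up at rest (top face sloping 0.35 rad, 20 deg, up towards the toe), 0.21 = down on its stop. A spring returns it; at the toe point it takes about 9 N to start it moving and 13 N to reach the stop, at the ring about 15 N to start it moving. Reads in rad.
- pedal_toe (a point): Point to press: middle of the pad's top face near the toe end, 150 mm up the slope from the hinge; moves with the tread and drops about 30 mm to the stop. Axes: x up the slope to the toe, y across, z square out of the pad.
- pad_spot (a point): Centre of the thin metal ring (27 to 32 mm across, flush, inlaid) on the flat top face of the black rubber pad, 85 mm up the slope from the hinge; pad 74 mm wide. Axes as for pedal_toe: z is square out of the pad.
- stand: Wooden block 90 x 90 x 45 mm high, fixed, with a 24 mm round hole 40 deep in its top that holds the gauge's nose with play. Origin at the centre of its underside.
- gauge: Hardness gauge, 180 g, nose down in the stand, 45 mm up. Origin: underside of its shoulder, z along it, away from the nose. z 0-48: housing 32 x 32 with a dial (40 across, 10 thick) on its -x face; z 46-100: bare metal grip 24 x 24 mm, faces along x and y, hold it there, e.g. z = 80. Below: nose 20 across, 18 long, then the plunger, 8 across, flat tip at z = -32.
- plunger (a joint): How far the gauge's spring plunger is pushed in, m: 0 = fully out, 0.012 = fully in; about 1.1 N to start, 3.8 N half in, 6.5 N fully in.
- gauge_tip (a point): Centre of the plunger's tip face, 32 mm below the gauge's origin when the plunger is out; axes as the gauge's.
- spanner: Bystander, leave alone: flat steel ring-and-open spanner, 187 x 31 x 6, lying between pedal and stand (mm); origin at the centre of its underside.
- pliers: Bystander, leave alone: small pliers, 181 x 62 x 12, lying on the left (mm); origin at the centre of its underside.
- black_tape_measure: Bystander, leave alone: tape measure, 92 x 35 x 61 high, on the left (mm); origin at the centre of its underside.
- sander: Bystander, leave alone: wooden sanding block, 112 x 70 x 36 high, on the right (mm); origin at the centre of its underside.
- dropper: Bystander, leave alone: small dropper bottle, 34 wide x 102 high, at the back (mm); origin at the centre of its underside.
- offcut: Bystander, leave alone: wooden offcut, 90 x 40 x 20 high, at the back right (mm); origin at the centre of its underside.
- tape_roll: Bystander, leave alone: roll of tape lying flat, 104 across x 25 high, behind on the left (mm); origin at the centre of its underside.
Not all that is in view belongs to the job. What is shaped like the stand but purple is not meant.

How it is judged:
By the outcome, as a careful person would: the job done as asked, in the order asked, and still so for the second after the job is handed in, while the arm keeps its last pose, push and grip.
It also fails if it takes over 61 s, if anything falls off the work surface, if the arm or the gripper's body presses on something with over 40 N, if the wrist force passes 120 N, or if a joint passes its speed limit or range.

## Working session

There is one attempt and no reset: what is moved stays moved. The work goes in short steps, Python scripts to look and compute and a tool call to move; the robot and the scene stay as the last step left them, time stands still between calls to the robot, and variables do not carry over. Pictures are saved under pics/ and viewed, at most 10 in all, crops included, and the job is handed in when it is done.

Besides the shell and the picture viewer there is one more tool, called after "Call:" as name([rows], argument=value, ...), one row to a line, values as JSON. move_arm: Moves the arm, as the interface text tells. Its arguments: {"type":"object","properties":{"targets":{"type":"array","items":{"type":"array"}},"squeeze":{"type":"number"}},"required":["targets"]}

```bash
mkdir -p pics; cat > h.py <<'E'
import numpy as np,cv2
from workcell import env
from scipy.spatial.transform import Rotation as R
def cam(n,save=None):
    p=env.read_camera(n)
    if save: cv2.imwrite('pics/'+save,p['pixels'][:,:,::-1])
    return p
def K(p):
    f=240/np.tan(np.radians(p['fovy'])/2); return f,p['cx'],p['cy']
def proj(p,X):
    f,cx,cy=K(p); E=np.array(p['extrinsics']); c=E[:3,:3]@np.array(X)+E[:3,3]
    return np.array([cx+f*c[0]/-c[2], cy-f*c[1]/-c[2]])
def ray(p,uv):
    f,cx,cy=K(p); E=np.array(p['extrinsics']); d=E[:3,:3].T@np.array([(uv[0]-cx)/f,-(uv[1]-cy)/f,-1]); return -E[:3,:3].T@E[:3,3], d
def at_z(p,uv,z):
    o,d=ray(p,uv); return o+d*(z-o[2])/d[2]
def tri(p1,a,p2,b):
    o1,d1=ray(p1,a);o2,d2=ray(p2,b)
    t=np.linalg.lstsq(np.c_[d1,-d2],o2-o1,rcond=None)[0]; x,y=o1+t[0]*d1,o2+t[1]*d2
    return (x+y)/2,np.linalg.norm(x-y)
def tool():
    s=env.get_state(); w=s['orientation']; return np.array(s['tcp_pos']),R.from_quat([w[1],w[2],w[3],w[0]])
def go(pos,rot=None):
    t,r=tool(); d=r.inv().apply(np.array(pos)-t)*1000
    v=(r.inv()*rot).as_rotvec()*18/np.pi if rot is not None else np.zeros(3)
    print('shift',d.round(1),'turn',v.round(3))
E
cat > a.py <<'E'
from h import *
np.set_printoptions(precision=4,suppress=True)
a=cam('top','top0.png');b=cam('side','side0.png')
for p,n in((a,'top'),(b,'side')):
    print(n,p['fovy'],p['cx'],p['cy'],'campos',-p['extrinsics'][:3,:3].T@p['extrinsics'][:3,3], [k for k in p])
    for t in('pedal','pedal_toe','pad_spot','stand','gauge','gauge_tip'):
        for r in env.landmark_of(t,p)[:3]: print(' ',t,np.array(r['centre']),round(r['confidence'],2),proj(p,r['centre']).round(0))
print(env.get_state())
E
python3 a.py
```

```text
top 48.580716438902144 319.18155286533397 247.62836051506318 campos [0.446  0.0153 1.2989] ['pixels', 'fovy', 'cx', 'cy', 'extrinsics', 'shot']
  pedal [ 0.5069  0.1852 -0.0042] 0.81 [250. 288.]
  pedal [ 0.4383  0.4344 -0.0018] 0.53 [147. 315.]
  pedal_toe [0.5607 0.2035 0.0939] 0.77 [237. 262.]
  pad_spot [0.5013 0.1851 0.0721] 0.86 [246. 289.]
  stand [ 0.5629 -0.156   0.    ] 0.84 [390. 267.]
  stand [ 0.7217 -0.1875  0.0002] 0.78 [402. 203.]
  stand [ 0.4057 -0.1534  0.0005] 0.62 [389. 332.]
  gauge [ 0.5651 -0.1577  0.0468] 0.75 [393. 264.]
  gauge_tip [ 0.7205 -0.3579  0.0019] 0.28 [471. 204.]
side 44.99872949579453 314.76983641191964 238.81730018126046 campos [0.4761 1.2545 0.7403] ['pixels', 'fovy', 'cx', 'cy', 'extrinsics', 'shot']
  pedal [0.5032 0.1916 0.0016] 0.85 [343. 306.]
  pedal_toe [0.5559 0.2008 0.0971] 0.58 [320. 269.]
  pad_spot [0.4989 0.1891 0.0736] 0.95 [346. 278.]
  stand [ 0.409  -0.1587 -0.0019] 0.96 [385. 236.]
  stand [ 0.5587 -0.16    0.0019] 0.85 [330. 231.]
  stand [ 0.7252 -0.1878 -0.0069] 0.84 [272. 225.]
  gauge [ 0.5626 -0.1579  0.0503] 0.88 [329. 216.]
{'clock': 0.7, 'joint_pos': array([ 1.0794,  0.3132,  0.0461,  1.3036, -0.    ,  1.4312]), 'qvel': array([ 0.0011,  0.    , -0.0003, -0.001 ,  0.0003,  0.0031]), 'tau': array([ -0.0008, -48.0293,  29.8747,  -0.0001,  -0.0001,  -0.    ]), 'tcp_pos': array([0.1982, 0.5398, 0.2314]), 'orientation': array([0.    , 0.175 , 0.9846, 0.0001]), 'wrist_force': array([-0.9658,  0.4007,  0.6126]), 'ft_torque': array([ 0.0345,  0.0724, -0.0462]), 'grip_force': 0.0, 'finger_gap': 0.08568167448011986}
```

View pics/top0.png

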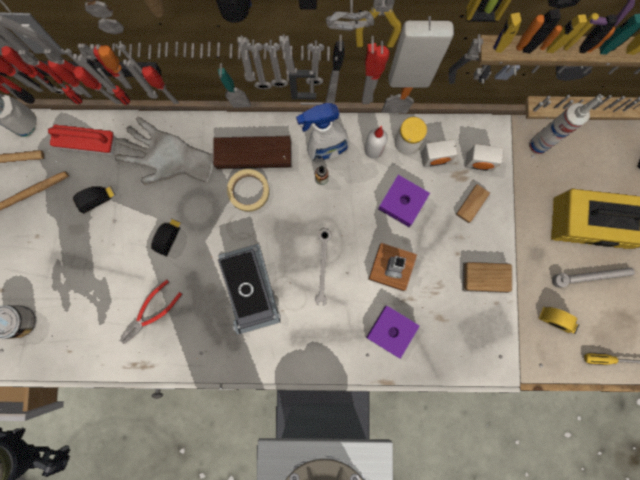

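View pics/side0.png

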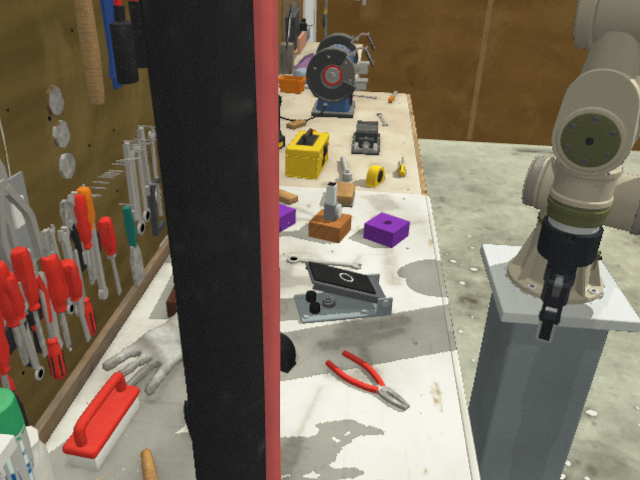

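The top view shows the pedal at (248,289) with its ring at (246,289) and the toe end towards the back. The gauge stands in the brown stand at (393,264), and the two purple look-alikes are at (403,201) and (393,332). I'll zoom in for the yaw angles.

```bash
cat > b.py <<'E'
from h import *
np.set_printoptions(precision=4,suppress=True)
a=cam('top');b=cam('side')
A=a['pixels'];B=b['pixels']
def crop(I,x,y,w,h,s): return cv2.resize(I[y:y+h,x:x+w],(w*s,h*s),interpolation=cv2.INTER_CUBIC)
out=np.zeros((600,800,3),np.uint8)
out[:300,:400]=cv2.resize(A[240:340,182:315],(400,300),interpolation=cv2.INTER_CUBIC)
out[:300,400:]=crop(A,360,237,66,50,6)[:300,:396].copy() if False else cv2.resize(A[237:287,360:427],(400,300),interpolation=cv2.INTER_CUBIC)
out[300:,:400]=cv2.resize(B[245:335,280:400],(400,300),interpolation=cv2.INTER_CUBIC)
out[300:,400:]=cv2.resize(B[175:250,290:390],(400,300),interpolation=cv2.INTER_CUBIC)
cv2.imwrite('pics/c1.png',out[:,:,::-1])
for p,n in((a,'top'),(b,'side')):
  for t in('pedal','gauge','stand','tread'):
    for r in env.regions_of(t,p)[:1]:
        m=r['mask'].astype(np.uint8); c=max(cv2.findContours(m,0,2)[0],key=cv2.contourArea)
        print(n,t,round(r['confidence'],2),cv2.minAreaRect(c),m.sum())
        np.save(f'{n}_{t}.npy',m)
# ring: bright pixels inside the pad
for p,n in((a,'top'),(b,'side')):
    g=cv2.cvtColor(p['pixels'],cv2.COLOR_RGB2GRAY); u=proj(p,[.5,.187,.073]).round().astype(int)
    s=g[u[1]-10:u[1]+11,u[0]-11:u[0]+12].astype(int); m=s>90
    yy,xx=np.nonzero(m); pts=np.c_[xx+u[0]-11,yy+u[1]-10].astype(np.float32)
    print(n,'ring',cv2.fitEllipse(pts),len(pts),(pts.max(0)+pts.min(0))/2)
E
python3 b.py
```

```text
top pedal 0.56 ((247.51385498046875, 288.737548828125), (83.46845245361328, 47.80073547363281), 74.57783508300781) 3641
top gauge 0.81 ((395.294189453125, 266.32354736328125), (16.73495864868164, 21.3431339263916), 14.03624439239502) 325
top stand 0.91 ((392.75, 331.2500305175781), (41.674156188964844, 40.81666564941406), 30.963756561279297) 1643
top tread 0.76 ((246.3004608154297, 288.5791931152344), (74.72553253173828, 37.708560943603516), 72.75853729248047) 2707
side pedal 0.93 ((344.0405578613281, 297.2567443847656), (97.48860168457031, 59.01923370361328), 9.462322235107422) 4107
side gauge 0.93 ((332.9703063964844, 200.7970428466797), (17.413150787353516, 37.612403869628906), 5.710593223571777) 500
side stand 0.92 ((385.6415100097656, 229.2547149658203), (43.955379486083984, 30.63140296936035), 15.945395469665527) 1124
side tread 0.71 ((344.66064453125, 282.56719970703125), (84.68729400634766, 26.22500228881836), 13.240520477294922) 1864
top ring ((245.52040100097656, 289.0608825683594), (12.693656921386719, 13.345269203186035), 95.82583618164062) 101 [245.5 289. ]
side ring ((344.6901550292969, 275.2075500488281), (17.28156852722168, 24.025604248046875), 54.10337448120117) 164 [346. 277.]
```

View pics/c1.png

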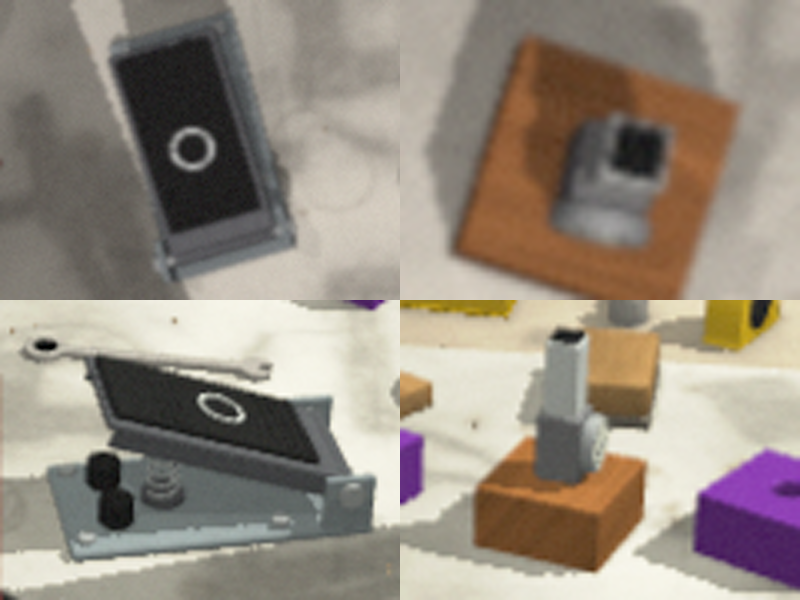

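The crops show the tread with its white ring at top-view pixel (245.5,289) and side-view pixel (346,277). The gauge is upright, its dial faces the robot, and its faces are turned about -5° from the world axes. Next I'll fit the pedal pose.

```bash
cat > c.py <<'E'
from h import *
from scipy.optimize import least_squares
np.set_printoptions(precision=4,suppress=True)
a=cam('top');b=cam('side')
ra=np.array([245.5,289.0]);
g=cv2.cvtColor(b['pixels'],cv2.COLOR_RGB2GRAY); m=np.zeros_like(g); m[268:287,335:358]=g[268:287,335:358]>130
yy,xx=np.nonzero(m); rb=(np.r_[xx.max(),yy.max()]+np.r_[xx.min(),yy.min()])/2; print('side ring',rb,len(xx))
print('ring tri',tri(a,ra,b,rb))
def quad(p,box):
    g=cv2.cvtColor(p['pixels'],cv2.COLOR_RGB2GRAY); x,y,w,h=box
    m=np.zeros_like(g); m[y:y+h,x:x+w]=(g[y:y+h,x:x+w]<55)*255
    n,l,s,c=cv2.connectedComponentsWithStats(m); k=1+np.argmax(s[1:,4]); m=(l==k).astype(np.uint8)
    ct=max(cv2.findContours(m,0,2)[0],key=cv2.contourArea); hull=cv2.convexHull(ct)
    q=hull
    for e in np.arange(.005,.2,.005):
        q=cv2.approxPolyDP(hull,e*cv2.arcLength(hull,True),True)
        if len(q)<=4: break
    return q[:,0].astype(float),s[k]
qa,sa=quad(a,(205,240,85,95)); qb,sb=quad(b,(300,250,95,60))
print(qa.tolist(),sa,qb.tolist(),sb)
def pt(P,s,w): # along slope s, across w
    x,y,yaw,h=P[:4]; t=.35; px=-.082+s*np.cos(t)-h*np.sin(t); pz=.034+s*np.sin(t)+h*np.cos(t)
    c,S=np.cos(yaw),np.sin(yaw); return np.array([x+c*px-S*w,y+S*px+c*w,pz])
def res(P):
    r=[]
    for p,q,rc in((a,qa,ra),(b,qb,rb)):
        r.append((proj(p,pt(P,.085,0))-rc)*1.5)
        for s in P[4:6]:
            for w in(.037,-.037):
                u=proj(p,pt(P,s,w)); d=np.linalg.norm(q-u,axis=1); r.append(q[d.argmin()]-u)
    return np.concatenate(r)
f=least_squares(res,[.505,.188,.3,.01,.03,.165],loss='soft_l1',x_scale=[.01,.01,.1,.01,.01,.01])
print(f.x,'yaw deg',np.degrees(f.x[2]),'rms',np.sqrt((f.fun**2).mean())); print(res(f.x).round(1))
P=f.x; print('spot',pt(P,.085,0),'toe',pt(P,.15,0))
# gauge: top cap corners from crop, stand
c=np.array([[609,115],[677,117],[669,191],[601,186]]);c=np.c_[360+(c[:,0]-400)*67/400,237+c[:,1]/6]
W=np.array([at_z(a,u,.145) for u in c]); print(W, 'mean',W.mean(0)); 
e=W[0]-W[1];f2=W[0]-W[3]; print('yaw y-edge',np.degrees(np.arctan2(-e[0],e[1])),'x-edge',np.degrees(np.arctan2(f2[1],f2[0])),np.linalg.norm(e),np.linalg.norm(f2))
for p in(a,b):
    print([ (np.array(r['centre']),round(r['confidence'],2)) for r in env.landmark_of('gauge',p)[:1]])
    print(proj(p,[.5635,-.158,.145]))
E
python3 c.py
```

```text
side ring [347.5 274.5] 86
ring tri (array([0.4989, 0.1852, 0.0794]), np.float64(0.003486949884451905))
[[250.0, 252.0], [267.0, 309.0], [239.0, 317.0], [221.0, 260.0]] [ 221  252   47   66 1709] [[309.0, 262.0], [366.0, 276.0], [374.0, 293.0], [315.0, 280.0]] [309 262  66  32 899]
[0.5043 0.1875 0.2845 0.0075 0.0261 0.1663] yaw deg 16.30227738381479 rms 1.5469391185979542
[ 0.2  0.8  1.6 -0.2 -1.1  0.4  1.4 -0.9 -1.2 -0.2 -2.2  5.6 -0.6 -0.4
  0.3  0.7  0.1  0.8  0.3  0.9]
spot [0.4997 0.1862 0.0702] toe [0.5584 0.2034 0.0925]
[[ 0.5732 -0.1481  0.145 ]
 [ 0.5728 -0.1729  0.145 ]
 [ 0.5457 -0.1698  0.145 ]
 [ 0.5473 -0.145   0.145 ]] mean [ 0.5597 -0.1589  0.145 ]
yaw y-edge -0.9814092223660639 x-edge -6.7120676810074285 0.024849178193929233 0.026117597562233773
[(array([ 0.5637, -0.1608,  0.0448]), 0.75)]
[399.5898 260.6472]
[(array([ 0.5639, -0.1536,  0.0469]), 0.56)]
[330.2935 183.1975]
```

```bash
python3 - <<'E'
from h import *
t,r=tool(); print(r.as_matrix().round(3)); go([.557,.203,.13])
E
```

```text
[[-0.939  0.345  0.   ]
 [ 0.345  0.939  0.   ]
 [-0.     0.    -1.   ]]
shift [-452.9 -192.5  101.3] turn [0. 0. 0.]
```

Call:
move_arm([
  [[-50,-22,0],[0,0,0],1],
  [[-105,-45,0],[0,0,0],1],
  [[-160,-68,0],[0,0,0],1],
  [[-215,-91,0],[0,0,0],1],
  [[-270,-115,0],[0,0,0],1],
], squeeze=60)

```text
clock: 2.02
tcp_pos: [0.4133, 0.3375, 0.2315]
orientation: [0.0, 0.175, 0.985, 0.0]
wrist_force: [0.9, 0.5, -0.1]
finger_gap: -0.0002
grip_force: 0.0
```

Call:
move_arm([
  [[-55,-23,10],[0,0,0],1],
  [[-105,-45,25],[0,0,0],1],
  [[-150,-65,50],[0,0,0],1],
  [[-183,-78,85],[0,0,0],1],
  [[-183,-78,100],[0,0,0],1],
])

```text
clock: 2.65
tcp_pos: [0.5576, 0.2003, 0.1289]
orientation: [-0.001, 0.177, 0.984, -0.001]
wrist_force: [-1.4, -1.0, 1.1]
finger_gap: -0.0002
grip_force: 0.0
```

```bash
python3 - <<'E'
from h import *
a=cam('top','t2.png');b=cam('side','s2.png')
out=np.zeros((400,800,3),np.uint8)
out[:,:400]=cv2.resize(a['pixels'][230:350,190:310],(400,400)); out[:,400:]=cv2.resize(b['pixels'][210:330,280:400],(400,400))
cv2.imwrite('pics/c2.png',out[:,:,::-1]); s=env.get_state(); print(s['tcp_pos'],s['wrist_force'],s['finger_gap'],s['clock']); go([.5575,.2032,.12])
for p in(a,b): print(proj(p,s['tcp_pos']))
E
```

```text
[0.55526055 0.2021055  0.12916815] [-0.88682425  0.27176322  0.04528196] -0.00012508914871231947 2.75
shift [-1.8  1.8  9.2] turn [0. 0. 0.]
[235.47736799 263.07436436]
[320.69601077 256.51558065]
```

View pics/c2.png

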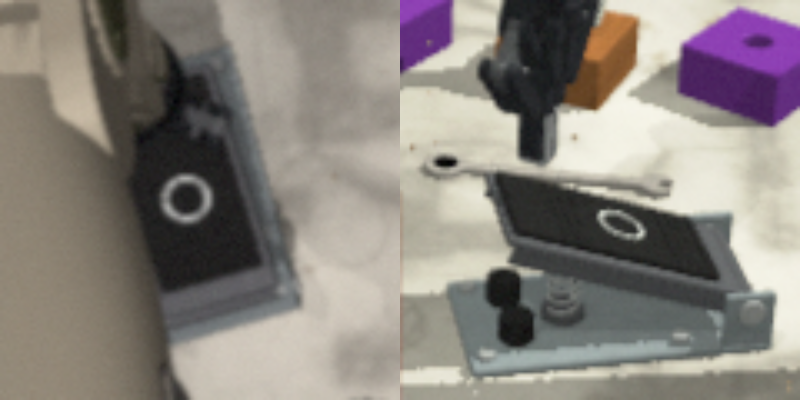

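The closed fingers are over the toe end of the tread, at about crop (537,150) in the side view. I'll press down in stages along the arc.

Call:
move_arm([
  [[-2,2,25],[0,0,0],1],
  [[-2,2,34],[0,0,0],1],
  [[-2,2,38],[0,0,0],1],
  [[-3,3,42],[0,0,0],1],
  [[-3,3,42],[0,0,0],1],
])

```text
clock: 3.38
tcp_pos: [0.5616, 0.2058, 0.0923]
orientation: [0.002, 0.174, 0.985, 0.001]
wrist_force: [-1.4, 1.1, 9.3]
finger_gap: 0.0001
grip_force: 4.5
```

Call:
move_arm([
  [[-2,1,6],[0,0,0],1],
  [[-3,2,11],[0,0,0],1],
  [[-5,3,16],[0,0,0],1],
  [[-6,4,20],[0,0,0],1],
  [[-6,4,20],[0,0,0],1],
])

```text
clock: 4.0
tcp_pos: [0.5679, 0.2077, 0.0724]
orientation: [0.001, 0.174, 0.985, 0.001]
wrist_force: [-4.5, 0.4, 11.5]
finger_gap: -0.0002
grip_force: 5.6
```

Call:
move_arm([
  [[-1,1,5],[0,0,0],1],
  [[-2,1,9],[0,0,0],1],
  [[-2,1,12],[0,0,0],1],
  [[-2,1,12],[0,0,0],1],
])

```text
clock: 4.5
tcp_pos: [0.5694, 0.2082, 0.0665]
orientation: [0.002, 0.174, 0.985, 0.002]
wrist_force: [-20.7, -3.4, 47.4]
finger_gap: 0.0001
grip_force: 24.6
```

Call:
move_arm([
  [[0,0,2],[0,0,0],1],
  [[0,0,4],[0,0,0],1],
  [[0,0,4],[0,0,0],1],
])

```text
clock: 4.88
tcp_pos: [0.5695, 0.2083, 0.0659]
orientation: [0.003, 0.174, 0.985, 0.002]
wrist_force: [-27.0, -4.8, 67.2]
finger_gap: 0.0002
grip_force: 35.3
```

The tread is on its stop: the force rises sharply with no further travel. I'll release it, then lift and check that it springs back.

Call:
move_arm([
  [[1,-1,-10],[0,0,0],1],
  [[3,-3,-25],[0,0,0],1],
  [[5,-5,-45],[0,0,0],1],
  [[5,-5,-90],[0,0,0],1],
  [[5,-5,-140],[0,0,0],1],
])

```text
clock: 5.5
tcp_pos: [0.5624, 0.2042, 0.1955]
orientation: [-0.0, 0.174, 0.985, 0.0]
wrist_force: [0.7, 0.5, 0.2]
finger_gap: 0.0
grip_force: 0.0
```

```bash
python3 - <<'E'
from h import *
a=cam('top');b=cam('side')
for p in(a,b):
  for t in('pedal_toe','pad_spot'): print(t,[np.round(r['centre'],4) for r in env.landmark_of(t,p)[:1]])
s=env.get_state(); print(s['tcp_pos'],s['wrist_force'],s['clock'],s['joint_pos'].round(2))
# gauge yaw -4deg, closing along gauge y; tool y = world (-?)
for yaw in (-4,176):
    th=np.radians(yaw); x=np.array([np.cos(th),np.sin(th),0]); z=np.array([0,0,-1]); y=np.cross(z,x)
    go([.5625,-.159,.22],R.from_matrix(np.c_[x,y,z]))
    # also closing along gauge x
    go([.5625,-.159,.22],R.from_matrix(np.c_[y,-x,z]))
E
```

```text
pedal_toe [array([0.5582, 0.2076, 0.0945])]
pad_spot [array([0.503 , 0.1847, 0.0717])]
pedal_toe []
pad_spot [array([0.5017, 0.1894, 0.0739])]
[0.56270356 0.20368932 0.19294671] [-1.08598299 -0.29454027  0.44930189] 5.8 [0.21 0.37 0.04 1.24 0.   0.56]
shift [-124.5 -340.7  -27. ] turn [-7.0000e-03  2.0000e-03  1.6389e+01]
shift [-124.5 -340.7  -27. ] turn [ 3.0000e-03 -5.0000e-03 -1.0611e+01]
shift [-124.5 -340.7  -27. ] turn [-1.000e-03 -5.000e-03 -1.611e+00]
shift [-124.5 -340.7  -27. ] turn [-5.000e-03 -3.000e-03  7.389e+00]
```

The tread has sprung back: the toe point reads z ≈ 0.0945 again. Next I'll move over the gauge with the gripper open.

Call:
move_arm([
  [[-20,-55,-20],[0,0,-0.4],-1],
  [[-40,-110,-27],[0,0,-0.8],-1],
  [[-60,-165,-27],[0,0,-1.2],-1],
  [[-80,-220,-27],[0,0,-1.6],-1],
  [[-100,-275,-27],[0,0,-1.6],-1],
])

```text
clock: 6.42
tcp_pos: [0.5615, -0.0906, 0.2187]
orientation: [-0.001, 0.036, 0.999, 0.0]
wrist_force: [0.5, -0.4, -0.4]
finger_gap: 0.0854
grip_force: 0.0
```

Call:
move_arm([
  [[-6,-34,0],[0,0,0],-1],
  [[-6,-68,0],[0,0,0],-1],
  [[-6,-68,0],[0,0,0],-1],
])

```text
clock: 6.8
tcp_pos: [0.5627, -0.1594, 0.2183]
orientation: [-0.002, 0.038, 0.999, 0.001]
wrist_force: [-0.3, 0.2, -0.2]
finger_gap: 0.0852
grip_force: 0.0
```

```bash
python3 - <<'E'
from h import *
a=cam('top');b=cam('side')
out=np.zeros((400,800,3),np.uint8)
out[:,:400]=cv2.resize(a['pixels'][210:310,340:440],(400,400)); out[:,400:]=cv2.resize(b['pixels'][150:250,280:380],(400,400))
cv2.imwrite('pics/c3.png',out[:,:,::-1])
for p in(a,b):
    for r in env.landmark_of('gauge',p)[:1]: print(np.round(r['centre'],4),r['confidence'])
t,r=tool();print(t,r.as_matrix().round(3),env.get_state()['wrist_force'])
th=np.radians(176); x=np.array([np.cos(th),np.sin(th),0]); z=np.array([0,0,-1]); y=np.cross(z,x)
go([.5625,-.158,.106],R.from_matrix(np.c_[x,y,z]))
E
```

```text
[ 0.5619 -0.1583  0.0472] 0.8
[ 0.5628 -0.1536  0.0458] 0.76
[ 0.56335536 -0.15638565  0.21956068] [[-0.997  0.071 -0.001]
 [ 0.071  0.997  0.001]
 [ 0.001  0.001 -1.   ]] [ 1.00538248 -0.23173438  0.57020441]
shift [  0.6  -1.8 113.6] turn [ 0.005 -0.009 -0.009]
```

View pics/c3.png

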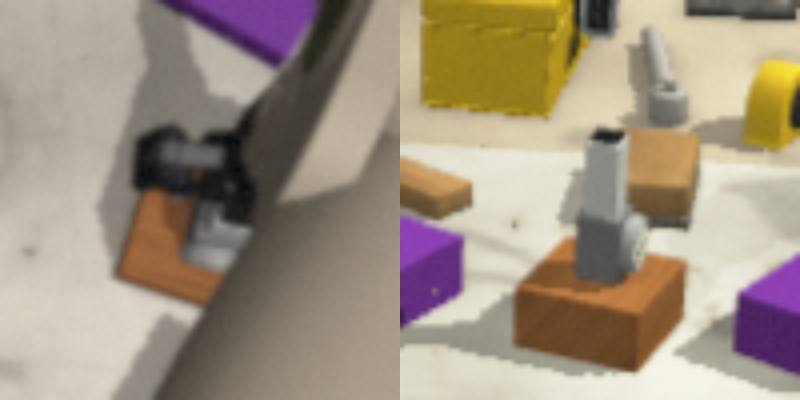

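Call:
move_arm([
  [[0,-1,40],[0,0,0],-1],
  [[0,-1,80],[0,0,0],-1],
  [[0,-1,105],[0,0,0],-1],
  [[0,-1,114],[0,0,0],-1],
  [[0,-1,114],[0,0,0],-1],
], squeeze=50)

```text
clock: 7.62
tcp_pos: [0.5637, -0.1577, 0.1063]
orientation: [-0.0, 0.036, 0.999, 0.0]
wrist_force: [-0.1, 1.1, 0.7]
finger_gap: 0.0854
grip_force: 0.0
```

```bash
python3 - <<'E'
from h import *
b=cam('side');s=env.get_state();print(s['tcp_pos'],s['wrist_force'])
cv2.imwrite('pics/c4.png',cv2.resize(b['pixels'][130:250,270:390],(600,600))[:,:,::-1])
E
```

```text
[ 0.56423036 -0.15819268  0.10707828] [ 0.52747214 -0.2332209   0.44685496]
```

View pics/c4.png

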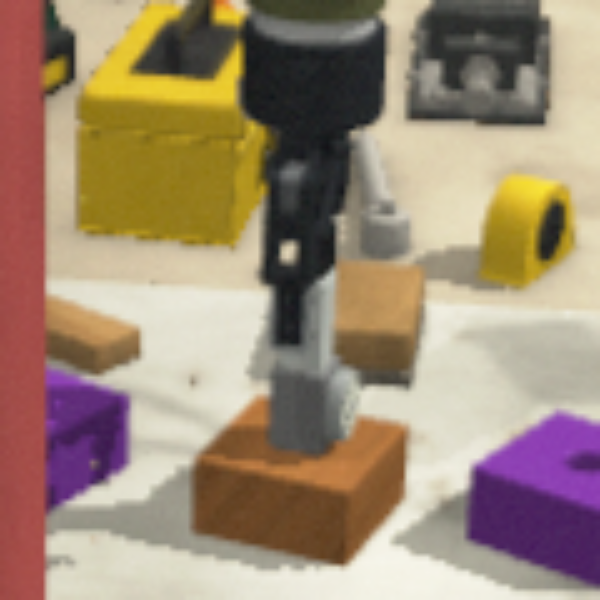

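The near finger covers the grip's facing side, at crop x 272–305, so it is well centred. I'll close the gripper.

Call:
move_arm([
  [[0,0,0],[0,0,0],1],
  [[0,0,0],[0,0,0],1],
  [[0,0,0],[0,0,0],1],
  [[0,0,0],[0,0,0],1],
  [[0,0,0],[0,0,0],1],
], squeeze=50)

```text
clock: 8.3
tcp_pos: [0.564, -0.1586, 0.1069]
orientation: [0.0, 0.036, 0.999, 0.0]
wrist_force: [0.1, 1.3, 4.3]
finger_gap: 0.0248
grip_force: 47.1
```

Call:
move_arm([
  [[0,0,0],[0,0,0],1],
  [[0,0,0],[0,0,0],1],
])

```text
clock: 8.55
tcp_pos: [0.564, -0.1585, 0.1069]
orientation: [0.0, 0.036, 0.999, -0.0]
wrist_force: [-0.4, 1.4, 5.9]
finger_gap: 0.0246
grip_force: 47.2
```

Call:
move_arm([
  [[0,0,-5],[0,0,0],1],
  [[0,0,-15],[0,0,0],1],
  [[0,0,-35],[0,0,0],1],
  [[0,0,-70],[0,0,0],1],
  [[0,0,-120],[0,0,0],1],
])

```text
clock: 9.18
tcp_pos: [0.5626, -0.1582, 0.2262]
orientation: [-0.002, 0.036, 0.999, 0.001]
wrist_force: [1.0, 0.1, -1.5]
finger_gap: 0.0249
grip_force: 47.4
```

Call:
move_arm([
  [[0,0,-20],[0,0,0],1],
  [[0,0,-20],[0,0,0],1],
  [[0,0,-20],[0,0,0],1],
])

```text
clock: 9.55
tcp_pos: [0.5631, -0.1584, 0.245]
orientation: [-0.001, 0.036, 0.999, 0.0]
wrist_force: [-1.3, 0.1, -1.9]
finger_gap: 0.0249
grip_force: 47.4
```

```bash
cat > d.py <<'E'
from h import *
np.set_printoptions(precision=4,suppress=True)
b=cam('side');a=cam('top');t,r=tool()
for n,p in(('side',b),('top',a)):
    for k in('gauge','gauge_tip'):
        for q in env.landmark_of(k,p)[:1]: print(n,k,np.array(q['centre']),'in tool frame mm',(r.inv().apply(np.array(q['centre'])-t)*1000).round(1),round(q['confidence'],2))
print('proj TCP, tip, gauge top', [proj(b,t+r.apply([0,0,z])).round(1).tolist() for z in(0,.094,.062,-.038)])
u=proj(b,t+r.apply([0,0,.05])).astype(int)
cv2.imwrite('pics/c5.png',cv2.resize(b['pixels'][u[1]-60:u[1]+60,u[0]-60:u[0]+60],(600,600),interpolation=cv2.INTER_CUBIC)[:,:,::-1]);print('crop origin',u-60)
w=[]
for i in range(8): cam('side'); w.append(env.get_state()['wrist_force'])
print('force',np.mean(w,0),np.std(w,0)); s=env.get_state(); print(s['tcp_pos'],s['joint_pos'],s['clock'],s['finger_gap'])
E
python3 d.py
```

```text
side gauge [ 0.5632 -0.1564  0.185 ] in tool frame mm [-0.4  1.8 59.5] 0.85
top gauge [ 0.5631 -0.1597  0.1826] in tool frame mm [-0.6 -1.5 61.9] 0.68
top gauge_tip [0.746  0.1992 0.0014] in tool frame mm [-157.5  369.5  243. ] 0.19
proj TCP, tip, gauge top [[332.0, 147.1], [330.7, 181.3], [331.2, 169.9], [332.5, 132.8]]
crop origin [271 105]
force [ 0.0409  0.0769 -2.1121] [0.5049 0.2732 0.4081]
[ 0.5637 -0.1586  0.2463] [-0.4114  0.3308  0.1072  1.3472  0.0001 -0.3388] 10.25 0.02509775590618605
```

View pics/c5.png

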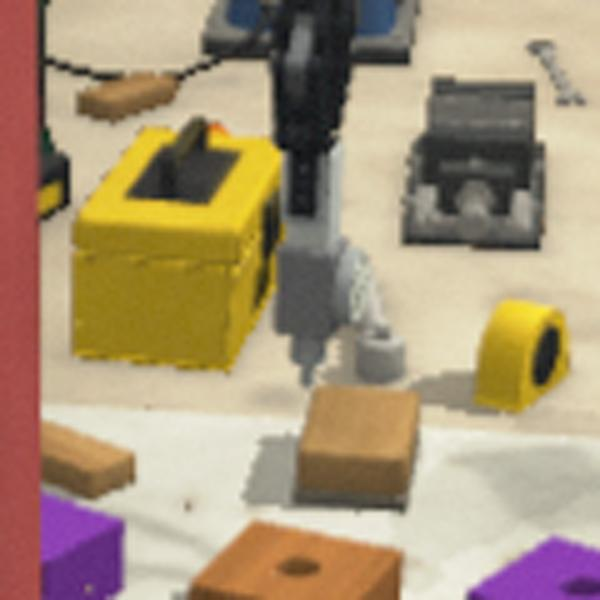

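The gauge is held cleanly. Its tip is at side pixel (332,181.5), within about 1.5 px of the prediction. The force tare is -2.1 N in z. Now I'll work out the pose above the ring.

```bash
cat > e.py <<'E'
from h import *
import sys
np.set_printoptions(precision=4,suppress=True)
yaw=np.radians(16.3);s=np.array([.5005,.1868,.072])
n=np.array([-np.sin(.35)*np.cos(yaw),-np.sin(.35)*np.sin(yaw),np.cos(.35)])
y=np.array([-np.sin(yaw),np.cos(yaw),0]);G=R.from_matrix(np.c_[np.cross(y,-n),y,-n])
if __name__=='__main__':
    h=float(sys.argv[1]); go(s+n*(.094+h)+G.apply([-.001,0,0]),G)
    t,r=tool(); print(t,'axes in tool: tilt err deg',np.degrees(np.arccos(np.clip(r.as_matrix()[:,2]@-n,-1,1))))
    tip=t+r.apply([.001,0,.094]); print('tip rel spot in pad frame (x up slope,y,z) mm',[round(1000*float((tip-s)@v),1) for v in(np.cross(y,n),y,n)])
E
python3 e.py 0.06
```

```text
shift [136.6 321.8  29.3] turn [-0.358 -1.983 -2.025]
[ 0.5637 -0.1586  0.2463] axes in tool: tilt err deg 20.046626053914576
tip rel spot in pad frame (x up slope,y,z) mm [-7.4, -348.9, 88.2]
```

Call:
move_arm([
  [[15,40,0],[0,0,-0.4],1],
  [[38,90,0],[0,-0.3,-0.8],1],
  [[60,140,0],[-0.1,-0.7,-1.2],1],
  [[82,193,0],[-0.2,-1.1,-1.5],1],
  [[102,241,0],[-0.27,-1.5,-1.52],1],
])

```text
clock: 10.88
tcp_pos: [0.4785, 0.0907, 0.2466]
orientation: [0.132, -0.096, 0.986, 0.019]
wrist_force: [-0.2, 0.4, -1.1]
finger_gap: 0.0247
grip_force: 47.8
```

Call:
move_arm([
  [[0,0,0],[0,0,0],1],
])

```text
clock: 11.0
tcp_pos: [0.476, 0.092, 0.2461]
orientation: [0.131, -0.099, 0.986, 0.019]
wrist_force: [0.9, -1.0, -1.9]
finger_gap: 0.0248
grip_force: 47.9
```

```bash
python3 e.py 0.04; python3 -c "
from workcell import env; s=env.get_state();print(s['clock'],s['finger_gap'],s['grip_force'],s['wrist_force'],s['joint_pos'])"
```

```text
shift [14.7 83.7 46.7] turn [-0.077 -0.485 -0.478]
[0.476  0.092  0.2461] axes in tool: tilt err deg 4.905850207441119
tip rel spot in pad frame (x up slope,y,z) mm [3.7, -85.0, 87.1]
11.0 0.02480172074169029 47.92062375694513 [ 0.8558806  -1.00629942 -1.89839731] [-0.01811305 -0.08302718 -0.4083642   0.98915755  0.06861859 -0.20853773]
```

Call:
move_arm([
  [[5,28,0],[-0.03,-0.2,-0.2],1],
  [[10,56,5],[-0.06,-0.4,-0.4],1],
  [[15,84,15],[-0.077,-0.485,-0.478],1],
  [[15,84,40],[-0.077,-0.485,-0.478],1],
  [[15,84,47],[-0.077,-0.485,-0.478],1],
])

```text
clock: 11.62
tcp_pos: [0.4604, 0.1713, 0.1967]
orientation: [0.171, -0.137, 0.975, 0.024]
wrist_force: [-0.1, -0.8, -1.6]
finger_gap: 0.0243
grip_force: 48.1
```

Call:
move_arm([
  [[0,0,0],[0,0,0],1],
  [[0,0,0],[0,0,0],1],
])

```text
clock: 11.88
tcp_pos: [0.4617, 0.1713, 0.1989]
orientation: [0.173, -0.137, 0.975, 0.024]
wrist_force: [-0.5, -0.4, -1.1]
finger_gap: 0.024
grip_force: 48.1
```

```bash
python3 e.py 0.012; sed -i 's/for i in range(8)/for i in range(6)/' d.py; python3 d.py; python3 - <<'E'
from h import *
from e import s
b=cam('side');print('ring proj side',proj(b,s))
E
```

```text
shift [ 3.5  4.  27.5] turn [-0.017  0.007 -0.031]
[0.4617 0.1713 0.1989] axes in tool: tilt err deg 0.18169726311384363
tip rel spot in pad frame (x up slope,y,z) mm [3.5, -4.2, 39.5]
side gauge [0.4812 0.1765 0.1437] in tool frame mm [-0.  -0.5 58.9] 0.9
side gauge_tip [0.4817 0.1806 0.1405] in tool frame mm [-0.4  3.3 62.4] 0.66
top gauge [0.4802 0.175  0.1401] in tool frame mm [ 2.5 -1.6 61.8] 0.66
proj TCP, tip, gauge top [[367.9, 223.4], [350.4, 261.0], [356.3, 248.4], [375.2, 207.5]]
crop origin [298 183]
force [ 0.0657  0.1114 -2.0763] [0.3317 0.3114 0.2832]
[0.4608 0.1717 0.198 ] [ 0.1706 -0.1104 -0.5819  0.7509  0.0367 -0.1026] 12.475 0.024477111358102082
ring proj side [345.74   277.6415]
```

View pics/c5.png

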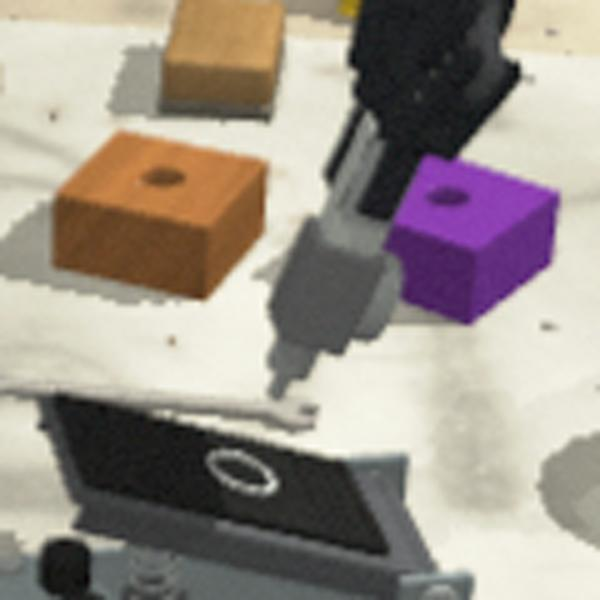

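The tip is at side pixel (353,261.5) and the ring at (346.6,277.6). Allowing for the camera bias, the gauge sits about 3.5 mm towards tool +x in the grip, which matches the off-centre grasp. I'll correct for that and approach.

Call:
move_arm([
  [[1.5,3.5,10],[0,0,0],1],
  [[1.5,3.5,20],[0,0,0],1],
  [[1.5,3.5,28],[0,0,0],1],
  [[1.5,3.5,30],[0,0,0],1],
  [[1.5,3.5,30],[0,0,0],1],
])

```text
clock: 13.15
tcp_pos: [0.4684, 0.1775, 0.169]
orientation: [0.172, -0.137, 0.975, 0.024]
wrist_force: [0.8, -1.2, -2.5]
finger_gap: 0.024
grip_force: 48.2
```

```bash
sed -i 's/G.apply(\[-.001,0,0\])/G.apply([-.0035,0,0])/; s/r.apply(\[.001,0,.094\])/r.apply([.0035,0,.094])/' e.py; sed -i 's/-60:u\[1\]+60,u\[0\]-60:u\[0\]+60/-30:u[1]+50,u[0]-40:u[0]+40/; s/u-60)/u-[40,30])/' d.py; python3 d.py; python3 e.py 0
```

```text
side gauge [0.4874 0.186  0.1118] in tool frame mm [ 0.7  3.  61.3] 0.83
side gauge_tip [0.442  0.4278 0.0009] in tool frame mm [ 17.1 248.1 173.1] 0.24
top gauge [0.4888 0.1806 0.1092] in tool frame mm [ 1.7 -2.5 63.6] 0.72
top gauge_tip [0.5591 0.2059 0.0954] in tool frame mm [-63.5   2.4 102.2] 0.17
proj TCP, tip, gauge top [[363.5, 237.0], [346.3, 273.9], [352.1, 261.6], [370.7, 221.4]]
crop origin [314 226]
force [-0.1041  0.1176 -2.2174] [0.4789 0.4503 0.5813]
[0.4684 0.1775 0.1694] [ 0.1819 -0.069  -0.6201  0.6708  0.0328 -0.0919] 13.75 0.02430918034768088
shift [-1.5 -0.1  8.9] turn [-0.014  0.002 -0.026]
[0.4684 0.1775 0.1694] axes in tool: tilt err deg 0.13748255048433164
tip rel spot in pad frame (x up slope,y,z) mm [-1.5, -0.1, 8.9]
```

View pics/c5.png

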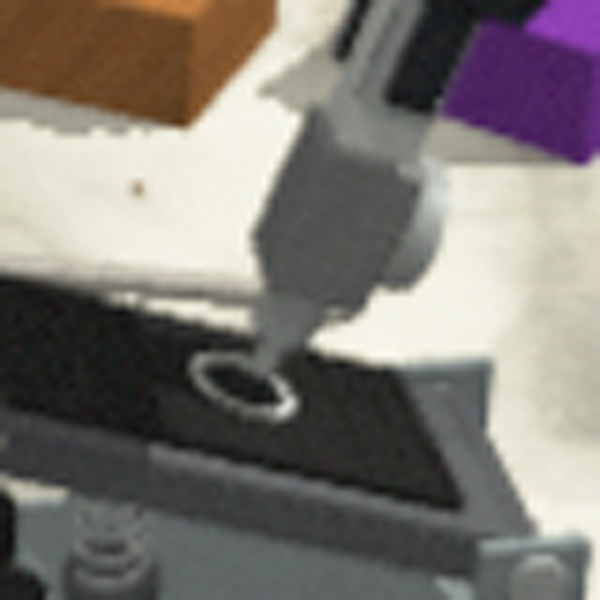

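The tip is just above the ring, at crop (264,370), with the ring centre at (243,386). I'll advance until it makes light contact.

Call:
move_arm([
  [[-1,0,3],[0,0,0],1],
  [[-1,-1,6],[0,0,0],1],
  [[-1,-1,9],[0,0,0],1],
  [[-1,-1,11],[0,0,0],1],
  [[-1,-1,11],[0,0,0],1],
])

```text
clock: 14.38
tcp_pos: [0.4734, 0.1778, 0.1594]
orientation: [0.173, -0.137, 0.975, 0.024]
wrist_force: [-1.3, -1.1, 1.0]
finger_gap: 0.0244
grip_force: 48.4
```

```bash
cat > f.py <<'E'
from h import *
from e import n
w=[]
for i in range(12): p=cam('side'); w.append(env.get_state()['wrist_force'])
w=np.array(w)-[0,.08,-2.12]; f=w@n; print('normal force',f.mean().round(2),'+-',(f.std()/np.sqrt(12)).round(2),w.mean(0).round(2))
s=env.get_state();print(s['tcp_pos'],s['clock'],s['finger_gap'])
E
python3 f.py; python3 e.py 0
```

```text
normal force 3.39 +- 0.15 [-1.28 -0.8   3.08]
[0.4733 0.1778 0.1594] 14.975 0.024154439904519254
shift [-0.4  1.  -2.1] turn [-0.014  0.002 -0.026]
[0.4733 0.1778 0.1594] axes in tool: tilt err deg 0.14257805704612325
tip rel spot in pad frame (x up slope,y,z) mm [-0.4, -1.2, -2.1]
```

```bash
python3 - <<'E'
from h import *
from e import *
b=cam('side'); u=proj(b,s)
M=cv2.getRectSubPix(b['pixels'],(50,50),(346.,275.))
cv2.imwrite('pics/c9.png',cv2.resize(M,(600,600),interpolation=cv2.INTER_CUBIC)[:,:,::-1])
ex=np.cross(y,n)
print('crop px per mm: ex',12*(proj(b,s+ex*.001)-u),'ey',12*(proj(b,s+y*.001)-u),'n',12*(proj(b,s+n*.001)-u),'spot crop',(u-[346-24.5,275-24.5])*12)
E
```

```text
crop px per mm: ex [-4.9739 -1.2088] ey [1.2672 2.9305] n [ 2.108  -4.5605] spot crop [290.8804 325.6983]
```

View pics/c9.png

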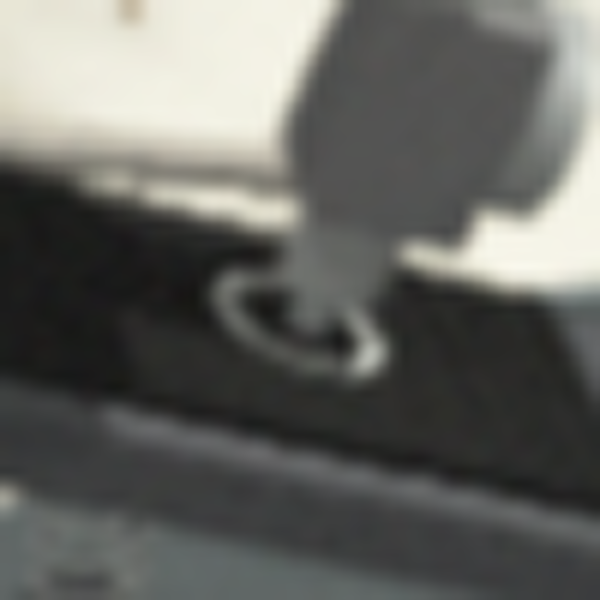

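At contact the tip is at about crop (308,322) and the ring centre at (299,330). That puts the tip inside the ring but about 4–5 mm off centre. I'll lift, recentre and press again.

Call:
move_arm([
  [[0,0,-8],[0,0,0],1],
  [[-1,1.5,-10],[0,0,0],1],
  [[-2.5,3.5,-10],[0,0,0],1],
  [[-2.5,3.5,-6],[0,0,0],1],
  [[-2.5,3.5,-3],[0,0,0],1],
])

```text
clock: 15.65
tcp_pos: [0.4735, 0.1817, 0.1626]
orientation: [0.172, -0.137, 0.975, 0.024]
wrist_force: [0.0, 0.8, 0.1]
finger_gap: 0.0243
grip_force: 48.4
```

Call:
move_arm([
  [[0,0,2],[0,0,0],1],
  [[0,0,3.5],[0,0,0],1],
  [[0,0,4],[0,0,0],1],
  [[0,0,4],[0,0,0],1],
])

```text
clock: 16.15
tcp_pos: [0.4748, 0.182, 0.1593]
orientation: [0.173, -0.137, 0.975, 0.024]
wrist_force: [-2.0, 0.6, 2.3]
finger_gap: 0.0239
grip_force: 48.5
```

```bash
python3 f.py; python3 e.py 0; python3 - <<'E'
from h import *
b=cam('side')
for t in('pad_spot','pedal_toe','gauge_tip','gauge'): print(t,[(np.round(r['centre'],4),round(r['confidence'],2)) for r in env.landmark_of(t,b)[:1]])
E
```

```text
normal force 3.81 +- 0.12 [-2.    0.42  3.4 ]
[0.4748 0.182  0.1592] 16.75 0.024336279846433904
shift [ 1.9 -2.6 -3.1] turn [-0.013  0.001 -0.026]
[0.4748 0.182  0.1592] axes in tool: tilt err deg 0.12837621167984517
tip rel spot in pad frame (x up slope,y,z) mm [2.0, 2.4, -3.2]
pad_spot [(array([0.4983, 0.189 , 0.0773]), 0.63)]
pedal_toe [(array([0.5561, 0.2002, 0.0973]), 0.94)]
gauge_tip []
gauge [(array([0.4969, 0.1899, 0.1014]), 0.83)]
```

The normal force is 3.81 N, so the plunger is about half in. The tread is up and the tilt error is 0.13°. Handing in.

```bash
python3 -c "
from workcell import env; print(env.hand_in())"
```

```text
the job is handed in; nothing more can be done
None
```

I pressed the pedal to its stop and it sprang back up. I handed in holding the gauge in the ring, square to the pad within about 0.1° by arm pose and fitted pad slope. It presses with about 3.8 N (plunger about half in) and the tread is up, but the toe press peaked at about 67 N on the fingertips, and I took no picture after the final 4 mm re-centring.

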